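Load the first pot core into the feed chute

TASK

The feed chute is empty: take the round ferrite pot core (the closed one, not the open ring) from the worktop, lay it flat in the flared mouth at the top of the chute, then push it down the chute and under the hold-down leaf until it rests against the sprung stop of the escapement and keeps the stop pressed in a little. Ferrite chips easily, so feel for the stop and push gently: never drive the stop more than 4 mm in, and leave everything else where it is.

Things in the scene. Friction and masses are not known exactly. Their poses are not given: they have to be found in the camera images.
- pot_core: Ferrite pot core, a closed dark grey puck: 36 mm diameter, 22 mm tall, 60 to 105 g, with a 6 mm hole in its flat top and a fine seam round its middle. Origin at the centre of its underside, z along its axis. It starts flat on the worktop to the left of the chute, and on the chute does not slide by its own weight. Brittle: at most 25 N between it and the chute.
- ring_core: Ferrite ring of the same grey, 36 mm outside, 20 mm hole, 14 mm tall; origin at the centre of its underside. A bystander: leave it. It and the pot core may lie in either place.
- chute: Sloped aluminium bed of the feed chute, fixed on a plywood stand, 275 mm long, tilted 14 degrees. Origin on the sliding face, on its centre line, at the upper edge, 130 mm over the worktop; x points down the slope, y across, z square off the sliding face (the frame is tilted). Bed 80 mm wide to x = 75 mm, then 50 mm. Guide rails 8 mm high, 6 mm thick, stand on the face.
- mouth (a point): Middle of the flared mouth, on the sliding face, 50 mm down the slope from the chute's origin; its axes are the chute's. The rails run from x = 15 mm (62 mm apart) to 80 mm (38 mm apart) in the chute's frame and guide the core in; from there on they stay 38 mm apart. Lay the core about here, flat on the slope.
- run (a point): Point on the sliding face, 147 mm down the slope from the chute's origin. A grey escapement head, 50 mm long, 69 mm wide, 41 mm high over the face (its unused lever 65 mm), straddles the rails, clamped at a new place each time (not reported): against the free stop the core's centre lies 0 to 36 mm down-slope of this point. The head begins 7 mm up-slope of that centre: the core's rear stays open.
- shoe (a joint): Lift of the sprung steel hold-down leaf in the head, in m: 0 is free, 0.0012 with the core under it (it drags on the core's top). Its 10 degree lead-in rides up on the core. It presses with about 2 N: sliding the core takes about 1 N before the leaf, riding up the lead-in up to 8 N for a moment, sliding on under the leaf 2 to 5 N; a lasting 9 N comes only from the stop.
- stop (a joint): How far the stop is pressed in, in m: 0 is free, it grows down the slope, its end is at 0.008. The stop is a rubber-faced pad, 24 mm wide, from 4 to 18 mm over the sliding face, inside the head; its spring takes 3.2 N per mm (the allowed 4 mm is 13 N). When the pusher lets go, the stop eases back and the leaf's friction leaves it about 0.6 to 1.3 mm in.
- tray: Open black plastic tray, 84 x 76 mm, 34 mm high, below the outlet of the chute; origin at the centre of its underside. A bystander: leave it.
- flux_tin: Round tan tin, 45 mm wide, 22 mm high, standing behind the cores; origin at the centre of its underside. A bystander.
- tweezers: Steel tweezers, 121 mm long, lying near the front edge of the worktop; a bystander.
Not all that is in view belongs to the job. Leave any pink look-alike of the pot_core alone.

How it is judged:
By the outcome, as a careful person would: the job done as asked, in the order asked, and still so for the second after the job is handed in, with the robot touching nothing.
It also fails if it takes over 53 s, if anything falls off the work surface, if the arm or the gripper's body presses on something with over 40 N, if the wrist force passes 120 N, or if a joint passes its speed limit or range.

ROBOT

A 7-joint arm with a two-finger parallel gripper is mounted at the origin on a cart in front of the work surface, level with it; the furniture and walls round the work are solid. World frame = base frame: x ahead of the robot, y to its left, z up, the work surface at z = 0. Lengths are in m, angles in rad, forces in N, time in s.
With the tool pointing down it reaches from about 0.4 to 0.925 m from the base axis. Payload 5.6 kg.
Tool frame: the origin (TCP) lies at the very end of the fingers, on their centre line; the grasp point (between the pads) lies 19 mm behind it; z points along the fingers, x is the direction in which the jaws open and shut, and the axes are right-handed (so a half turn about z gives the same grasp; the last joint's range is limited). The gripper opens to 85 mm and grips with 20 to 120 N. Pads are 22 mm wide; open, the fingers measure 114 mm over their backs; the gripper's body (76 mm by 85 mm) begins 54 mm behind the grasp point. The pads swing forward as they close: fully open they stand 13 mm farther back than shut.
Start: joints at [1.159, 0.468, -0.012, 1.603, 0.006, 1.071, -0.056], TCP at [0.234, -0.606, 0.231] pointing down, gripper open.
Joint ranges: [-2.53, 2.53], [-0.31, 2.02], [-1.57, 1.55], [0.28, 2.44], [-1.29, 4.43], [0.15, 1.84], [-2.92, 2.92]. Speed limits (rad/s): [2.57, 2.57, 3.14, 3.14, 3.14, 3.14, 3.14].

INTERFACE

Orientations are given as a rotation vector (axis times angle).
In Python, from station import bot gives the robot as it stands.
- The arm moves only by the tool arm_command, never from a script. Its argument "targets" is a list that holds one entry, the list of rows, each a list of 5 numbers: the opening, from 0 (shut) to 1 (fully open), then the shift along the tool's x, y, z in mm, then the turn about the tool's z in degrees. In form: [[[gripper, tx, ty, tz, spin], ...]]. A call has 1 to 20 rows; each row shifts and turns the commanded pose from where the row before left it, along the tool's axes as they then stand; what a row does not reach is not made up. A row lasts 1/12 s, in which the tool goes at most 41.7 mm and 7.16 degrees, less where a joint would pass 70% of its speed; a pose out of reach is approached as far as the arm can. A call is refused whole if a number of a shift passes 41.7 or a number of a turn 7.16, either way. A call with a gripper value outside its range is refused whole. The fingers move at their own pace and stop on an object; "force" is the grip in N (left out, the last holds). Time passes only in rows, so rows that do not move let the fingers close. It gives the time, the measured TCP pose, the force and the opening at its end, in the units of the state.
- bot.get_state(): the state, without advancing time (a new reading comes with each control period).
- bot.get_image(name): name is "side" or "top" or "wrist"; returns a dict with "color" (384x512x3 uint8, red, green, blue), "z_map" (384x512 float32, m along the optical axis (not along the pixel's ray), 0 where there is no reading), "fx", "fy", "cx", "cy" (pixels), "R" (3x3) and "t" (3): a world point X has camera coordinates R X + t. Camera axes: x right, y down, z forward; pixel columns grow to the right and rows downward; lengths in m; the calibration is good to about 2 mm. The wrist camera is an equidistant fisheye: a pixel r from the principal point sees the ray r / f radians off the axis. A picture is of the moment at which its call begins.
- bot.close_job(): hands the job in, once; it reports no verdict.
Trained networks look in the newest picture that a camera, given by its name, has taken for a name from the list of things; names that differ only in an ending like _2 or _b are one class to them, and where a whole thing is asked for, a point or a joint stands for the part that bears it (a point fixed in the world has none). Each returns a list of dicts, best first, with "confidence" (0 to 1); they miss things now and then, are a little off and sometimes report something else, mostly with a low value. They report only what shows in the picture. A call takes as long as a camera call. They do not tell look-alikes from the thing itself.
- bot.outline_of(target, camera): "mask" (384x512 bool, what is visible of it) and "rect" ([left, top, right, bottom] in pixels, round what is visible of it).
The state is a dict: "clock": time; "joints": joint angles; "dq": joint speeds; "joint_torque": joint torques, N m; "eef_pos": TCP position; "tcp_rot": TCP orientation; "wrist_force": force on the tool from outside, world axes, zero at the start; "wrist_torque": the same for the moment, N m; "opening": finger opening in m.
Only numpy, scipy, OpenCV 4.12 (cv2) and the standard library are available. Lean on these libraries where they do the work, as an engineer would, in place of code of your own. Each camera call takes 0.05 s, during which the arm holds its last target.

## Working session

There is one attempt and no reset: what is moved stays moved. The work goes in short steps, Python scripts to look and compute and a tool call to move; the robot and the scene stay as the last step left them, time stands still between calls to the robot, and variables do not carry over. Pictures are saved under pics/ and viewed, and the job is handed in when it is done.

Besides the shell and the picture viewer there is one more tool, called after "Call:" as name(argument=value, ...), one argument or row to a line, values as JSON. arm_command: Moves the arm, as the interface text tells. Its arguments: {"type":"object","properties":{"targets":{"type":"array","items":{"type":"array","items":{"type":"array","items":{"type":"number"}}}},"force":{"type":"number"}},"required":["targets"]}

```bash
mkdir -p pics; ls
cat > h.py <<'E'
import numpy as np,cv2
from station import bot
def save(im,n,crop=None,s=1):
    c=im['color'][:,:,::-1]
    if crop: l,t,r,b=crop; c=c[t:b,l:r]
    c=cv2.resize(c,None,fx=s,fy=s,interpolation=cv2.INTER_CUBIC); cv2.imwrite('pics/'+n,c)
def world(im,u,v,z=None):
    z=im['z_map'][int(v),int(u)] if z is None else z
    p=np.array([(u-im['cx'])/im['fx']*z,(v-im['cy'])/im['fy']*z,z])
    return np.array(im['R']).T@(p-np.array(im['t']))
def cloud(im,mask):
    v,u=np.nonzero(mask&(im['z_map']>0)); z=im['z_map'][v,u]
    p=np.stack([(u-im['cx'])/im['fx']*z,(v-im['cy'])/im['fy']*z,z],1)
    return (p-np.array(im['t']))@np.array(im['R'])
E
python3 - <<'E'
from h import *
np.set_printoptions(precision=4,suppress=True)
s=bot.get_state();print(s)
for c in ['top','side']:
    im=bot.get_image(c);save(im,c+'0.png',s=1.5)
    np.savez(c+'0.npz',**im)
    for n in ['pot_core','ring_core','chute','shoe','stop','tray','flux_tin']:
        for o in bot.outline_of(n,c)[:3]:
            P=cloud(im,np.array(o['mask']))
            print(c,n,round(o['confidence'],2),o['rect'],np.median(P,0) if len(P) else None,P.min(0),P.max(0))
E
```

```text
pics
{'clock': 0.0, 'joints': array([ 1.159 ,  0.4684, -0.0116,  1.6036,  0.006 ,  1.0714, -0.0563]), 'dq': array([ 0.0007,  0.0003, -0.0003, -0.0004,  0.0009,  0.0017,  0.0009]), 'joint_torque': array([  0.0008, -53.2395,   0.0216, -25.1301,   0.0114,   0.0077,
        -0.    ]), 'eef_pos': array([ 0.234 , -0.6058,  0.2303]), 'tcp_rot': array([-2.5903,  1.776 ,  0.0025]), 'wrist_force': array([-0.1001, -0.267 ,  0.4906]), 'wrist_torque': array([-0.023 , -0.0284, -0.0318]), 'opening': 0.08561708677703683}
top pot_core 0.6 [129.3, 173.5, 147.2, 185.0] [0.5263 0.4059 0.0223] [0.5113 0.391  0.0026] [0.5437 0.4247 0.0277]
top ring_core 0.57 [197.8, 184.7, 213.1, 198.8] [0.4998 0.2135 0.0142] [ 0.482   0.1962 -0.0002] [0.5148 0.2292 0.02  ]
top chute 0.84 [271.4, 149.5, 365.7, 194.6] [ 0.5467 -0.104   0.1172] [ 0.4827 -0.2566  0.0031] [0.62   0.025  0.1458]
top tray 0.59 [354.5, 144.9, 387.8, 177.9] [ 0.5948 -0.2861  0.0062] [ 0.5429 -0.333  -0.0023] [ 0.6431 -0.2199  0.0782]
top flux_tin 0.68 [202.1, 140.0, 221.3, 158.2] [0.6326 0.1922 0.0218] [ 0.6112  0.1717 -0.0017] [0.6587 0.2158 0.0292]
side pot_core 0.76 [212.0, 265.5, 226.1, 279.1] [0.5097 0.3395 0.017 ] [ 0.4954  0.3172 -0.002 ] [0.529  0.3477 0.0225]
side pot_core 0.53 [193.1, 282.7, 207.9, 296.6] [0.5246 0.4209 0.018 ] [ 0.5099  0.3959 -0.0007] [0.5425 0.431  0.0225]
side ring_core 0.74 [244.9, 151.9, 279.4, 178.3] [ 0.5543 -0.1365  0.1101] [ 0.4805 -0.5898 -0.0051] [0.6884 0.0319 0.14  ]
side chute 0.88 [242.7, 150.5, 275.1, 177.4] [ 0.5554 -0.1369  0.1092] [ 0.4843 -0.5898 -0.0051] [0.6884 0.0319 0.137 ]
side chute 0.31 [234.1, 242.4, 248.9, 255.5] [0.4997 0.2255 0.008 ] [ 0.4829  0.1785 -0.0041] [0.523  0.2369 0.0145]
side tray 0.41 [248.7, 175.5, 273.3, 183.3] [ 0.5559 -0.2416  0.0173] [ 0.5433 -0.2502  0.0085] [ 0.6217 -0.2221  0.0264]
side flux_tin 0.65 [185.0, 230.0, 199.8, 249.2] [0.631  0.2066 0.017 ] [ 0.611   0.1379 -0.0032] [0.6751 0.222  0.022 ]
```

View pics/top0.png

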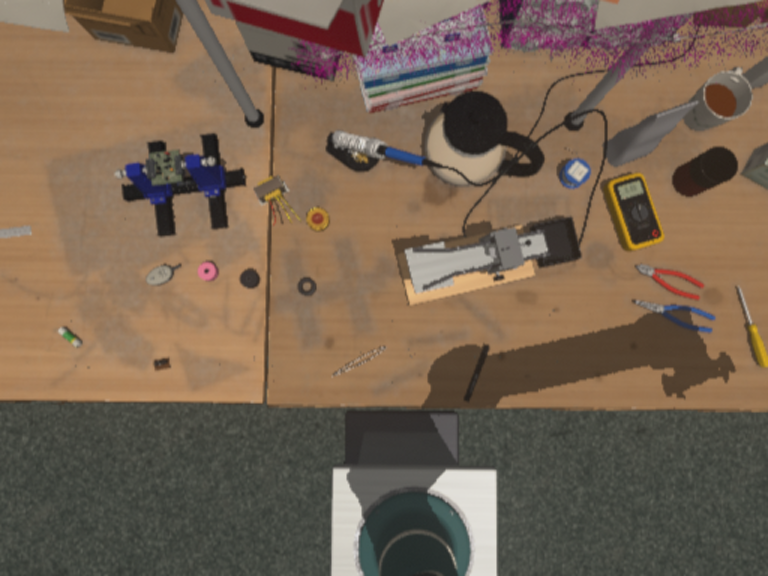

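View pics/side0.png

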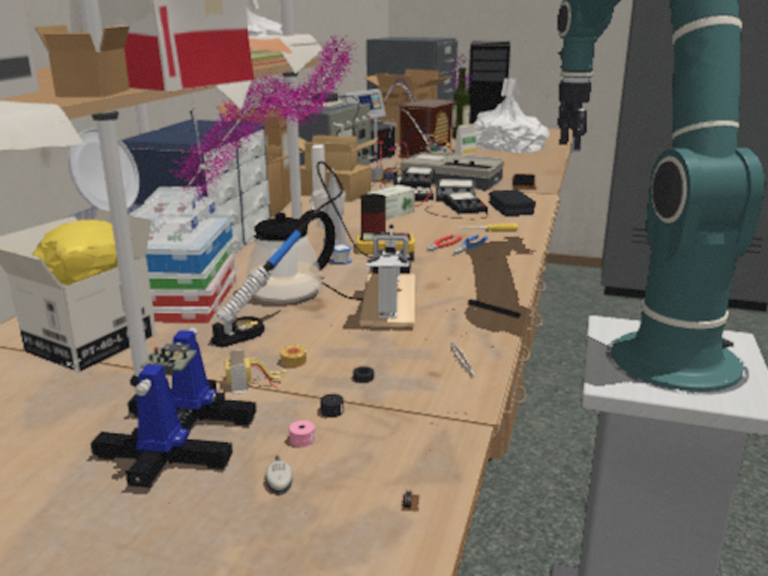

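Run:
```python
from h import *
t=dict(np.load('top0.npz'));s=dict(np.load('side0.npz'))
save(t,'t_crop.png',(110,130,240,210),6)
save(t,'t_ch.png',(265,135,395,205),6)
save(s,'s_crop.png',(170,140,290,300),3.7)
print(t['R'],t['t'],t['fx'],s['R'],s['t'],s['fx'])
```

```text
[[ 1.12983733e-02 -9.99936171e-01 -1.68557284e-05]
 [-9.96794059e-01 -1.12615350e-02 -7.92135164e-02]
 [ 7.92082704e-02  9.11785568e-04 -9.96857672e-01]] [0.06204313 0.48387461 1.0296857 ] 357.92874822681483 [[-0.95776763 -0.28754164 -0.00098415]
 [-0.10549324  0.3545655  -0.92906108]
 [ 0.26749269 -0.88972081 -0.36992506]] [0.50824774 0.13369501 1.23425043] 472.0035910864743
```

View pics/t_crop.png

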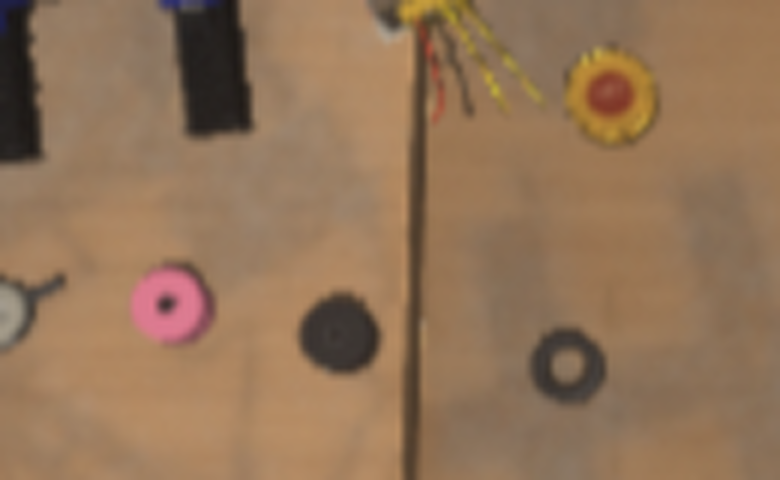

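View pics/t_ch.png

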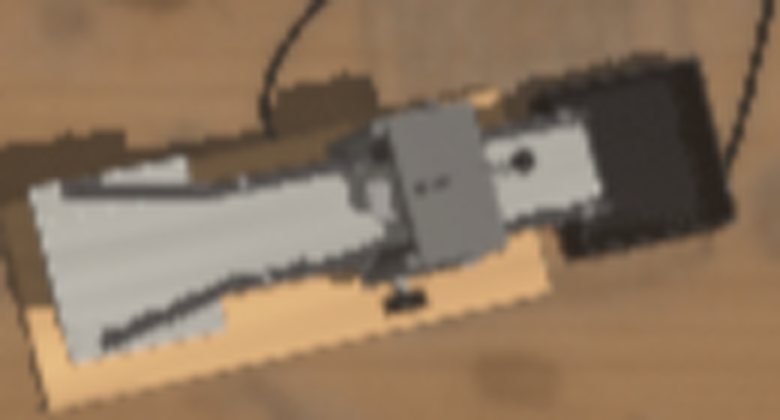

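View pics/s_crop.png

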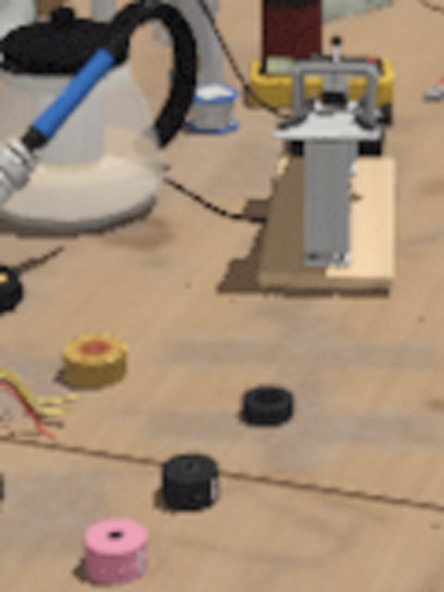

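Candidates, by full-resolution top pixel: the dark closed puck (167,185), the ring (204,191), the pink look-alike (138,180), and the yellow toroid (212,146). The closed dark grey puck at (167,185) fits the description. The network's "pot_core" in top is the pink one. Next I measure the puck and the chute.

Run:
```python
from h import *
np.set_printoptions(precision=4,suppress=True)
t=dict(np.load('top0.npz'));s=dict(np.load('side0.npz'))
def planepix(im,u,v,z0):
    d=np.array(im['R']).T@np.array([(u-im['cx'])/im['fx'],(v-im['cy'])/im['fy'],1]); c=-np.array(im['R']).T@np.array(im['t'])
    return c+d*(z0-c[2])/d[2]
# core
zz=t['z_map']
vv,uu=np.mgrid[0:384,0:512]
box=(uu>155)&(uu<178)&(vv>172)&(vv<197)
P=cloud(t,box); Q=P[P[:,2]>0.016]; print('core top pts',len(Q),Q.mean(0),Q.min(0),Q.max(0),(Q.min(0)+Q.max(0))/2)
g=t['color'].mean(2); m=box&(g<85); v,u=np.nonzero(m); print(m.sum(),u.mean(),v.mean(),planepix(t,u.mean(),v.mean(),.02), 'diam px',np.sqrt(m.sum()*4/np.pi))
# chute bed
c=t['color'].astype(int); grey=(c.max(2)-c.min(2)<18)&(g>125)
m=grey&(uu>268)&(uu<330)&(vv>155)&(vv<200)
cv2.imwrite('pics/m.png',(m*255).astype(np.uint8))
P=cloud(t,m);P=P[(P[:,2]>.06)&(P[:,2]<.14)]
A=np.c_[P[:,:2],np.ones(len(P))]
for i in range(5):
    k,*_=np.linalg.lstsq(A,P[:,2],rcond=None); r=P[:,2]-A@k; keep=abs(r)<.003; P=P[keep];A=A[keep]
print('plane',k,len(P),'tilt',np.degrees(np.arctan(np.hypot(k[0],k[1]))),'res',r.std())
dn=-k[:2]/np.hypot(*k[:2]); print('down dir',dn,'yaw',np.degrees(np.arctan2(dn[1],dn[0])))
```

```text
core top pts 120 [0.5122 0.326  0.0222] [0.495  0.3091 0.0164] [0.5302 0.343  0.0265] [0.5126 0.3261 0.0215]
132 166.3181818181818 185.24242424242425 [0.5149 0.324  0.02  ] diam px 12.964089628857149
plane [-0.0568  0.2343  0.1564] 805 tilt 13.552945101592242 res 0.0012543040955328088
down dir [ 0.2357 -0.9718] yaw -76.36622960273908
```

View pics/m.png

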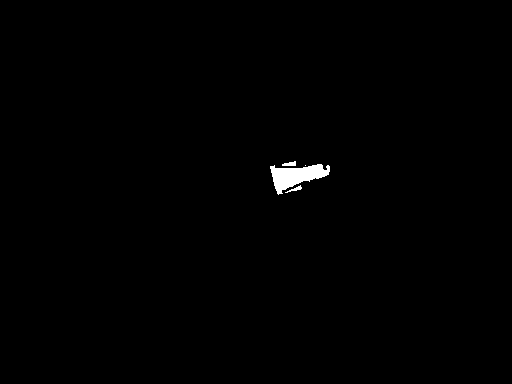

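```bash
cat >> h.py <<'E'
def planepix(im,u,v,z0):
    d=np.array(im['R']).T@np.array([(u-im['cx'])/im['fx'],(v-im['cy'])/im['fy'],1]); c=-np.array(im['R']).T@np.array(im['t'])
    return c+d*(z0-c[2])/d[2]
def chuteR(yaw,tilt=np.radians(14)):
    cx,sx=np.cos(yaw),np.sin(yaw)
    X=np.array([cx*np.cos(tilt),sx*np.cos(tilt),-np.sin(tilt)]); Y=np.array([-sx,cx,0]); return np.stack([X,Y,np.cross(X,Y)],1)
def proj(im,X):
    p=np.array(im['R'])@np.asarray(X).T+np.array(im['t'])[:,None]
    return np.stack([p[0]/p[2]*im['fx']+im['cx'],p[1]/p[2]*im['fy']+im['cy']],1)
E
python3 - <<'E'
from h import *
np.set_printoptions(precision=4,suppress=True)
from scipy.optimize import least_squares
t=dict(np.load('top0.npz'))
# corners chute-frame (x,y,z): y is left of downslope -> chute y = world ~+x => image up
C=np.array([[0,.04,0],[0,-.04,0],[.275,.025,0],[.275,-.025,0]])
px=np.array([[32,187],[75,362],[583,120],[602,200]])/6-.5+[265.5,135.5]-.0
f=lambda p:(proj(t,np.array([p[0],p[1],.13])+C@chuteR(p[2]).T)-px).ravel()
r=least_squares(f,[.56,.02,-1.33]); print(r.x,np.degrees(r.x[2]),r.fun)
O=np.array([r.x[0],r.x[1],.13]);R=chuteR(r.x[2])
# bed points check & head
vv,uu=np.mgrid[0:384,0:512]
P=cloud(t,(uu>265)&(uu<370)&(vv>145)&(vv<205)); L=(P-O)@R
b=(abs(L[:,1])<.015)&(L[:,0]>.01)&(L[:,0]<.12); print('bed z',np.median(L[b,2]))
h=(L[:,2]>.03)&(L[:,2]<.05); print('head x',np.percentile(L[h,0],[2,10,50,90,98]),'y',np.percentile(L[h,1],[2,50,98]),'z',np.median(L[h,2]),h.sum())
print('mouth',O+R@[.05,0,0])
o=t['color'][:,:,::-1].copy(); o=cv2.resize(o,None,fx=6,fy=6)
g=np.array([[x,y,0] for x,y in [(0,-.04),(0,.04),(.075,.04),(.075,-.04)]]+[[.015,.031,.008],[.08,.019,.008],[.275,.019,.008],[.275,-.019,.008],[.08,-.019,.008],[.015,-.031,.008]])
q=((proj(t,O+g@R.T)+.5)*6).astype(int); cv2.polylines(o,[q[4:]],False,(0,0,255),1); cv2.polylines(o,[q[:4]],True,(0,255,0),1)
cv2.imwrite('pics/fit.png',o[135*6:205*6,265*6:395*6])
E
```

```text
[ 0.5179  0.015  -1.322 ] -75.74733764128219 [-0.2693 -0.0805 -0.1471  0.1252 -0.4832 -1.8663  0.9281  1.7927]
bed z 0.0002615680335481911
head x [0.1466 0.152  0.1715 0.1897 0.1943] y [-0.0351 -0.0015  0.0325] z 0.041591569404185805 434
mouth [ 0.5299 -0.032   0.1179]
```

View pics/fit.png

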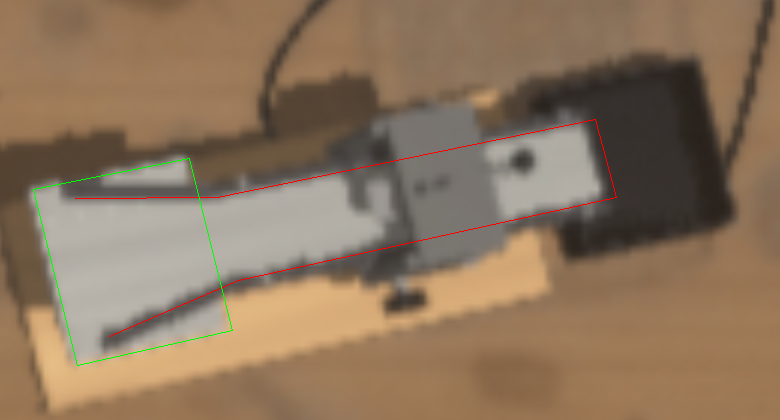

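```bash
cat >> h.py <<'E'
from scipy.spatial.transform import Rotation as Ro
def tool():
    s=bot.get_state(); return np.array(s['eef_pos']),Ro.from_rotvec(s['tcp_rot']).as_matrix()
def yawof(R): return np.degrees(np.arctan2(R[1,0],R[0,0]))
def plan(p,R,target,n,spin=0.,grip=1,nd=1):
    """n equal rows to target, spin degrees total"""
    rows=[];p=p.copy();R=R.copy()
    for i in range(n):
        d=(np.asarray(target)-p)/(n-i); l=np.round(R.T@d,nd+3)if 0 else np.round(R.T@d*1000,nd)
        sp=round(spin/n,2); rows.append([grip,*[float(x) for x in l],sp]); p=p+R@l/1000; R=R@Ro.from_rotvec([0,0,np.radians(sp)]).as_matrix()
    print(str(rows).replace(' ','')); print('end',p,yawof(R)); return p,R
E
python3 - <<'E'
from h import *
p,R=tool(); print(yawof(R),R[:,2]); sp=-(14.25-yawof(R))
plan(p,R,[.47,-.07,.28],17,sp)
E
```

```text
-68.87231703634151 [-1.56325863e-05 -7.12354416e-05 -9.99999997e-01]
[[1,-24.4,-24.3,-2.9,np.float64(-4.89)],[1,-22.3,-26.3,-2.9,np.float64(-4.89)],[1,-19.9,-28.1,-2.9,np.float64(-4.89)],[1,-17.5,-29.7,-2.9,np.float64(-4.89)],[1,-14.9,-31.1,-2.9,np.float64(-4.89)],[1,-12.2,-32.2,-2.9,np.float64(-4.89)],[1,-9.4,-33.2,-2.8,np.float64(-4.89)],[1,-6.5,-33.8,-2.9,np.float64(-4.89)],[1,-3.6,-34.3,-2.8,np.float64(-4.89)],[1,-0.7,-34.5,-2.9,np.float64(-4.89)],[1,2.3,-34.4,-2.8,np.float64(-4.89)],[1,5.2,-34.1,-2.9,np.float64(-4.89)],[1,8.0,-33.5,-2.8,np.float64(-4.89)],[1,10.9,-32.7,-2.9,np.float64(-4.89)],[1,13.6,-31.6,-2.8,np.float64(-4.89)],[1,16.3,-30.3,-2.9,np.float64(-4.89)],[1,18.8,-28.9,-2.8,np.float64(-4.89)]]
end [ 0.470018   -0.06999656  0.27995851] 14.257682832461473
```

Call:
arm_command(
  targets=[
    [[1,-24.4,-24.3,-2.9,-4.89],[1,-22.3,-26.3,-2.9,-4.89],[1,-19.9,-28.1,-2.9,-4.89],[1,-17.5,-29.7,-2.9,-4.89],[1,-14.9,-31.1,-2.9,-4.89],[1,-12.2,-32.2,-2.9,-4.89],[1,-9.4,-33.2,-2.8,-4.89],[1,-6.5,-33.8,-2.9,-4.89],[1,-3.6,-34.3,-2.8,-4.89],[1,-0.7,-34.5,-2.9,-4.89],[1,2.3,-34.4,-2.8,-4.89],[1,5.2,-34.1,-2.9,-4.89],[1,8,-33.5,-2.8,-4.89],[1,10.9,-32.7,-2.9,-4.89],[1,13.6,-31.6,-2.8,-4.89],[1,16.3,-30.3,-2.9,-4.89],[1,18.8,-28.9,-2.8,-4.89],[1,0,0,0,0]],
  ],
)

```text
clock: 2.3
eef_pos: [0.4724, -0.063, 0.2813]
tcp_rot: [-3.113, -0.41, -0.006]
wrist_force: [0.5, -0.1, -0.3]
opening: 0.0856
```

Run:
```python
from h import *
np.set_printoptions(precision=4,suppress=True)
im=bot.get_image('wrist');np.savez('w1.npz',**im);save(im,'w1.png',s=1.5)
p,R=tool();print(p,yawof(R),R[:,2]);print(im['fx'],im['cx'],im['cy'],im['R'],im['t'])
```

```text
[ 0.4712 -0.0664  0.2806] 14.663259963701115 [ 0.0017  0.001  -1.    ]
297.3186396354542 256.0580848312607 195.3149211635175 [[ 0.966   0.2586  0.0033]
 [ 0.2465 -0.9246  0.2903]
 [ 0.0782 -0.2796 -0.9569]] [-0.4406 -0.2259  0.3728]
```

View pics/w1.png

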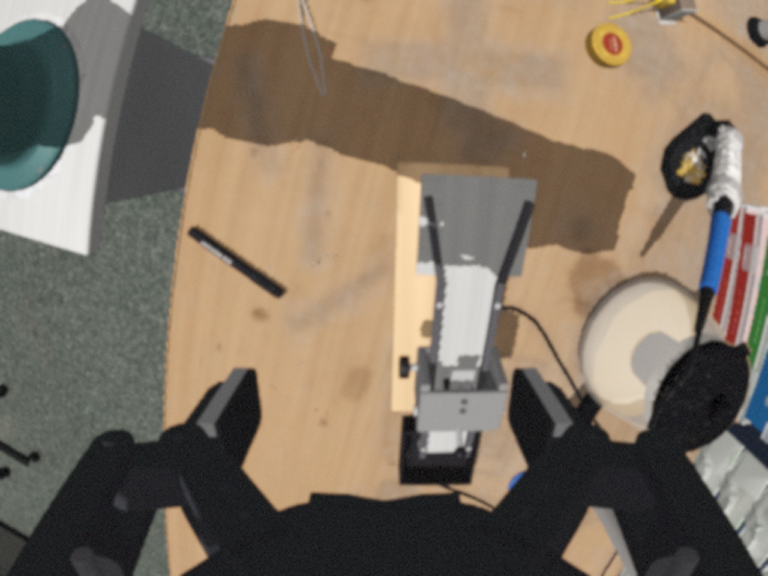

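```bash
cat >> h.py <<'E'
def fproj(im,X):
    p=np.array(im['R'])@np.asarray(X).T+np.array(im['t'])[:,None]
    rr=np.hypot(p[0],p[1]); th=np.arctan2(rr,p[2]); k=th/rr*im['fx']
    return np.stack([p[0]*k+im['cx'],p[1]*k+im['cy']],1)
def fcloud(im,mask):
    v,u=np.nonzero(mask&(im['z_map']>0)); z=im['z_map'][v,u]
    x=(u-im['cx']);y=(v-im['cy']);r=np.hypot(x,y)+1e-9;th=r/im['fx'];k=np.tan(th)/r
    p=np.stack([x*k*z,y*k*z,z],1); return (p-np.array(im['t']))@np.array(im['R'])
def fplane(im,u,v,z0):
    x=u-im['cx'];y=v-im['cy'];r=np.hypot(x,y)+1e-9;th=r/im['fx']
    d=np.array(im['R']).T@np.array([x/r*np.sin(th),y/r*np.sin(th),np.cos(th)]);c=-np.array(im['R']).T@np.array(im['t'])
    return c+d*(z0-c[2])/d[2]
E
python3 - <<'E'
from h import *
np.set_printoptions(precision=4,suppress=True)
im=dict(np.load('w1.npz'))
yaw=-1.322;O=np.array([.5179,.015,.13]);R=chuteR(yaw)
def draw(O,R,n):
    g=np.array([[x,y,0] for x,y in [(0,-.04),(0,.04),(.075,.04),(.075,-.04)]]+[[.015,.031,.008],[.08,.019,.008],[.275,.019,.008],[.275,-.019,.008],[.08,-.019,.008],[.015,-.031,.008]])
    o=cv2.resize(im['color'][:,:,::-1],None,fx=4,fy=4,interpolation=cv2.INTER_CUBIC)
    q=((fproj(im,O+g@R.T)+.5)*4).astype(int);cv2.polylines(o,[q[4:]],False,(0,0,255),1); cv2.polylines(o,[q[:4]],True,(0,255,0),1)
    cv2.imwrite(n,o[105*4:330*4-100,240*4:380*4])
draw(O,R,'pics/wfit.png')
vv,uu=np.mgrid[0:384,0:512]
P=fcloud(im,(uu>255)&(uu<370)&(vv>105)&(vv<330)); L=(P-O)@R
b=(abs(L[:,1])<.014)&(L[:,0]>.01)&(L[:,0]<.12); print('bed z',np.median(L[b,2]),np.polyfit(L[b,0],L[b,2],1))
h=(L[:,2]>.036)&(L[:,2]<.046); print('head x',np.percentile(L[h,0],[1,5,50,95,99]),'y',np.percentile(L[h,1],[2,50,98]),h.sum())
E
```

```text
bed z -0.0011580157246119905 [ 0.2509 -0.0228]
head x [0.1472 0.1505 0.1683 0.1906 0.1934] y [-0.0338 -0.0017  0.0322] 1587
```

View pics/wfit.png

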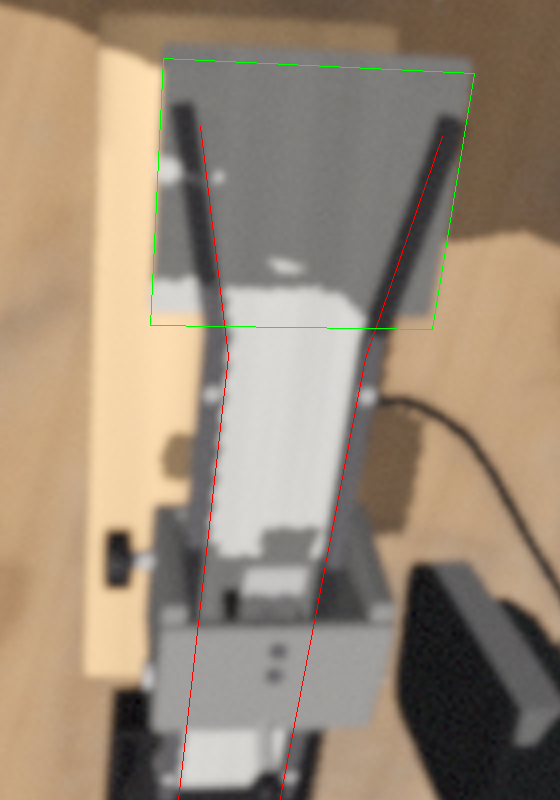

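Run:
```python
from h import *
np.set_printoptions(precision=4,suppress=True)
from scipy.optimize import least_squares
im=dict(np.load('w1.npz'))
# image left = chute -y
C=np.array([[0,-.04,0],[0,.04,0],[.075,-.04,0],[.075,.04,0],[.015,-.034,.008],[.015,.034,.008]])
px=np.array([[165,45],[474,59],[150,313],[430,317],[182,104],[451,118]])/4+[240,105]-.5
f=lambda p:(fproj(im,np.array([p[0],p[1],.13+p[3]])+C@chuteR(p[2]).T)-px).ravel()
r=least_squares(f,[.5179,.015,-1.322,0]);print(r.x,np.degrees(r.x[2]));print(r.fun.reshape(-1,2))
f3=lambda p:f([*p,0]);r=least_squares(f3,[.5179,.015,-1.322]);print(r.x,np.degrees(r.x[2]));print(r.fun.reshape(-1,2))
O=np.array([r.x[0],r.x[1],.13]);R=chuteR(r.x[2])
vv,uu=np.mgrid[0:384,0:512]
P=fcloud(im,(uu>255)&(uu<370)&(vv>105)&(vv<330)); L=(P-O)@R
for a in np.arange(0,.14,.02):
    b=(abs(L[:,1])<.012)&(L[:,0]>a)&(L[:,0]<a+.02);print(round(a,2),b.sum(),np.percentile(L[b,2],[10,50,90]))
h=(L[:,2]>.034)&(L[:,2]<.048); print('head x',np.percentile(L[h,0],[1,5,50,95,99]),'y',np.percentile(L[h,1],[2,50,98]),h.sum())
g=np.array([[x,y,0] for x,y in [(0,-.04),(0,.04),(.075,.04),(.075,-.04)]]+[[.015,.031,.008],[.08,.019,.008],[.275,.019,.008],[.275,-.019,.008],[.08,-.019,.008],[.015,-.031,.008]])
o=cv2.resize(im['color'][:,:,::-1],None,fx=4,fy=4,interpolation=cv2.INTER_CUBIC)
q=((fproj(im,O+g@R.T)+.5)*4).astype(int);cv2.polylines(o,[q[4:]],False,(0,0,255),1); cv2.polylines(o,[q[:4]],True,(0,255,0),1)
hx=.147;g2=np.array([[hx,-.0345,.041],[hx,.0345,.041],[hx+.05,.0345,.041],[hx+.05,-.0345,.041]]);q=((fproj(im,O+g2@R.T)+.5)*4).astype(int);cv2.polylines(o,[q],True,(255,0,0),1)
cv2.imwrite('pics/wfit2.png',o[105*4:330*4-100,240*4:380*4])
print('mouth',O+R@[.05,0,0])
```

```text
[ 0.5162  0.0188 -1.3235  0.0002] -75.82939327571866
[[-0.8553 -0.9398]
 [-0.3283 -0.3864]
 [-0.4438 -0.6961]
 [ 0.3681 -0.3692]
 [ 0.9585  1.4164]
 [ 0.2939  0.8683]]
[ 0.5162  0.0188 -1.3235] -75.83012655684801
[[-0.8363 -0.9262]
 [-0.3507 -0.3745]
 [-0.4258 -0.7169]
 [ 0.3519 -0.389 ]
 [ 0.9741  1.421 ]
 [ 0.2736  0.8719]]
0.0 457 [-0.0011 -0.0001  0.001 ]
0.02 579 [-0.1115 -0.0005  0.0006]
0.04 382 [-0.001  -0.0002  0.0008]
0.06 346 [-0.0009 -0.0002  0.0006]
0.08 316 [-0.0008 -0.      0.0007]
0.1 293 [-0.0008  0.0001  0.0009]
0.12 256 [-0.0011 -0.0003  0.0005]
0.14 492 [-0.0008  0.0113  0.0405]
head x [0.1494 0.1541 0.1715 0.1947 0.1974] y [-0.0337 -0.0013  0.0331] 1674
mouth [ 0.5281 -0.0282  0.1179]
```

View pics/wfit2.png

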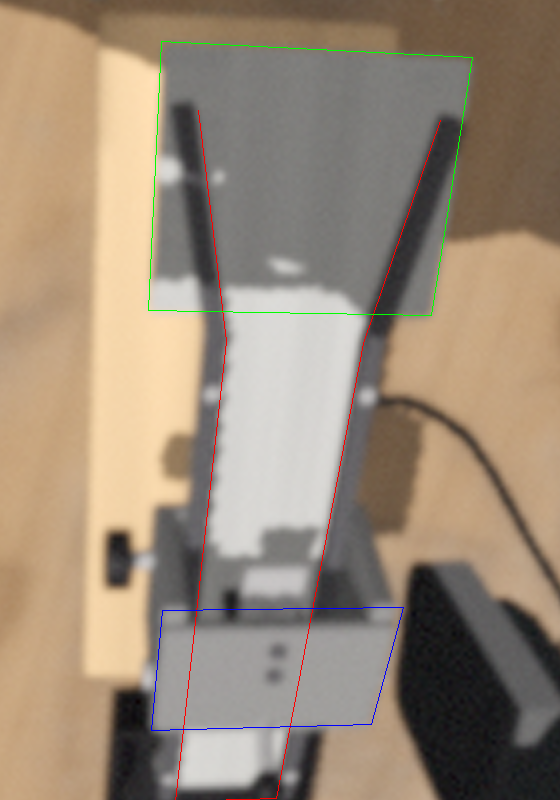

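Run:
```python
from h import *
p,R=tool();print(p,yawof(R))
plan(np.array([.47,-.07,.28]),Ro.from_rotvec(np.radians(180)*np.array([np.cos(np.radians(7.13)),np.sin(np.radians(7.13)),0])).as_matrix(),[.5135,.3255,.14],11,.5)
```

```text
[ 0.4712042  -0.0663647   0.28062369] 14.663259963701115
[[1,12.7,-33.9,12.7,0.05],[1,12.7,-33.9,12.7,0.05],[1,12.6,-33.9,12.7,0.05],[1,12.6,-33.9,12.7,0.05],[1,12.6,-33.9,12.7,0.05],[1,12.5,-33.9,12.8,0.05],[1,12.5,-33.9,12.7,0.05],[1,12.5,-34.0,12.8,0.05],[1,12.4,-34.0,12.7,0.05],[1,12.4,-33.9,12.8,0.05],[1,12.5,-34.0,12.7,0.05]]
end [0.51354656 0.32550852 0.14      ] 13.709999999999997
```

Call:
arm_command(
  targets=[
    [[1,12.7,-33.9,12.7,0.05],[1,12.7,-33.9,12.7,0.05],[1,12.6,-33.9,12.7,0.05],[1,12.6,-33.9,12.7,0.05],[1,12.6,-33.9,12.7,0.05],[1,12.5,-33.9,12.8,0.05],[1,12.5,-33.9,12.7,0.05],[1,12.5,-34,12.8,0.05],[1,12.4,-34,12.7,0.05],[1,12.4,-33.9,12.8,0.05],[1,12.5,-34,12.7,0.05],[1,0,0,0,0],[1,0,0,0,0],[1,0,0,0,0]],
  ],
)

```text
clock: 3.52
eef_pos: [0.514, 0.3239, 0.1395]
tcp_rot: [3.118, 0.373, -0.001]
wrist_force: [0.5, -0.5, 0.9]
opening: 0.0854
```

Run:
```python
from h import *
np.set_printoptions(precision=4,suppress=True)
im=bot.get_image('wrist');np.savez('w2.npz',**im);save(im,'w2.png',s=1.5)
p,R=tool();print(p,yawof(R),R[:,2])
q=fproj(im,np.array([[.5135,.3255,.022]]));print(q)
g=im['color'].mean(2);vv,uu=np.mgrid[0:384,0:512]
for o in bot.outline_of('pot_core','wrist'): 
    P=fcloud(im,o['mask']);P=P[P[:,2]>.017];print(o['confidence'],o['rect'],P.min(0),P.max(0),(P.min(0)+P.max(0))/2)
```

```text
[0.5144 0.3234 0.1399] 13.560571350768889 [ 0.0003 -0.0016 -1.    ]
[[256.6583 189.2429]]
0.93 [270.6, 81.9, 321.1, 122.5] [0.5105 0.3932 0.019 ] [0.5457 0.4281 0.0241] [0.5281 0.4107 0.0215]
0.88 [239.4, 162.2, 277.0, 207.6] [0.4965 0.3106 0.0171] [0.5319 0.3457 0.0243] [0.5142 0.3282 0.0207]
```

View pics/w2.png

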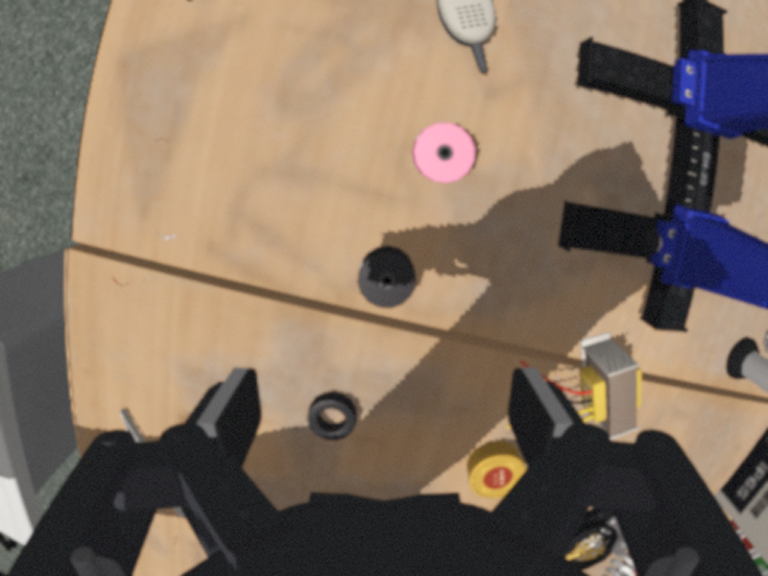

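Call:
arm_command(
  targets=[
    [[1,1,-1.8,30,0],[1,0,0,35,0],[1,0,0,30,0],[1,0,0,20,0],[1,0,0,10,0],[1,0,0,5,0],[1,0,0,0,0],[1,0,0,0,0]],
  ],
  force=25,
)

```text
clock: 4.28
eef_pos: [0.5152, 0.3276, 0.0113]
tcp_rot: [-3.119, -0.373, -0.003]
wrist_force: [0.2, 0.0, 0.9]
opening: 0.0856
```

Run:
```python
from h import *
p,R=tool();print(p,yawof(R),R[:,2],bot.get_state()['wrist_force'])
im=bot.get_image('wrist');save(im,'w3.png',s=1.5)
```

```text
[0.51515148 0.32759238 0.01131688] 13.657966454219684 [ 0.00180954  0.00100827 -0.99999785] [0.21763879 0.04740503 0.91514319]
```

View pics/w3.png

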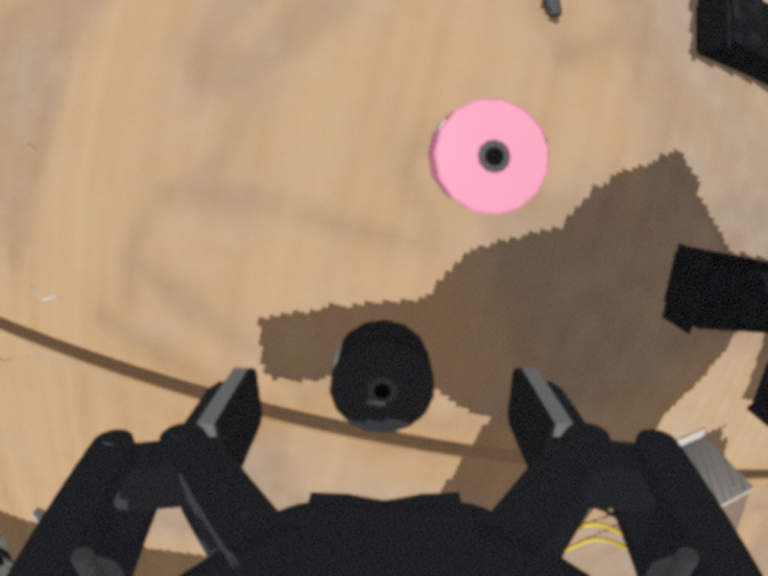

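Call:
arm_command(
  targets=[
    [[0.3,0,0,0,0],[0.2,0,0,0,0],[0.2,0,0,0,0],[0.2,0,0,0,0],[0.2,0,0,0,0],[0.2,0,0,0,0],[0.2,0,0,0,0],[0.2,0,0,0,0]],
  ],
  force=25,
)

```text
clock: 5.0
eef_pos: [0.5143, 0.3276, 0.0106]
tcp_rot: [3.119, 0.375, 0.001]
wrist_force: [-1.3, -1.7, 5.4]
opening: 0.0349
```

Call:
arm_command(
  targets=[
    [[0.2,0,0,-15,0],[0.2,0,0,-35,0],[0.2,0,0,-35,0],[0.2,-3,15,-35,0],[0.2,-7,36,-20,0],[0.2,-7.3,36,-10,0],[0.2,-7.3,36,-10,0],[0.2,-7.3,36,-10,0],[0.2,-7.3,36,-10,0],[0.2,-7.3,36,-10,0],[0.2,-7.3,36,0,0],[0.2,-7.3,36,0,0],[0.2,-6,30,0,0],[0.2,-4,18.5,0,0],[0.2,0,0,0,0],[0.2,0,0,0,0],[0.2,0,0,0,0],[0.2,0,0,0,0]],
  ],
)

```text
clock: 6.5
eef_pos: [0.5282, -0.029, 0.2002]
tcp_rot: [-3.118, -0.379, -0.001]
wrist_force: [1.1, 0.7, -0.4]
opening: 0.0347
```

Run:
```python
from h import *
np.set_printoptions(precision=4,suppress=True)
p,R=tool();print(p,yawof(R),R[:,2],bot.get_state()['wrist_force'])
for c in ['wrist','top','side']:
    im=bot.get_image(c);save(im,c+'4.png',s=1.5);np.savez(c+'4.npz',**im)
t=dict(np.load('side4.npz'));save(t,'side4c.png',(200,60,320,220),4)
```

```text
[ 0.5282 -0.029   0.2002] 13.855493434583181 [ 0.0003  0.0006 -1.    ] [ 1.0714  0.7195 -0.3651]
```

View pics/wrist4.png

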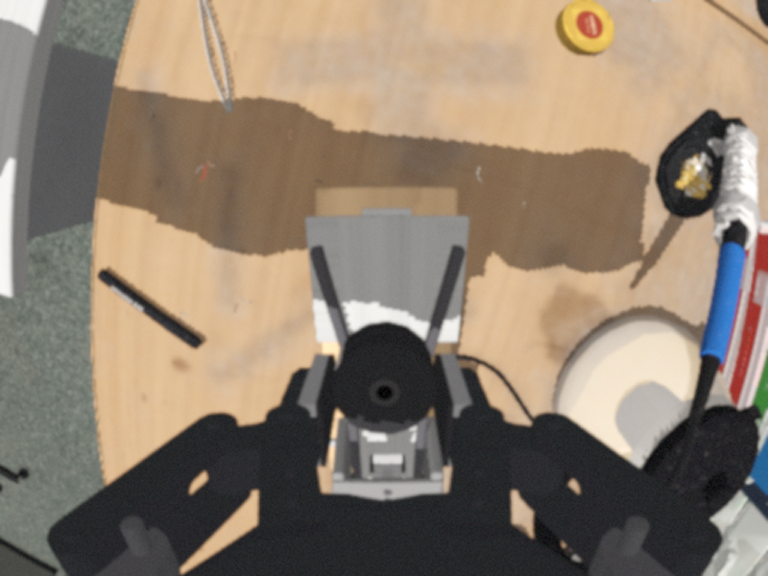

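View pics/side4c.png

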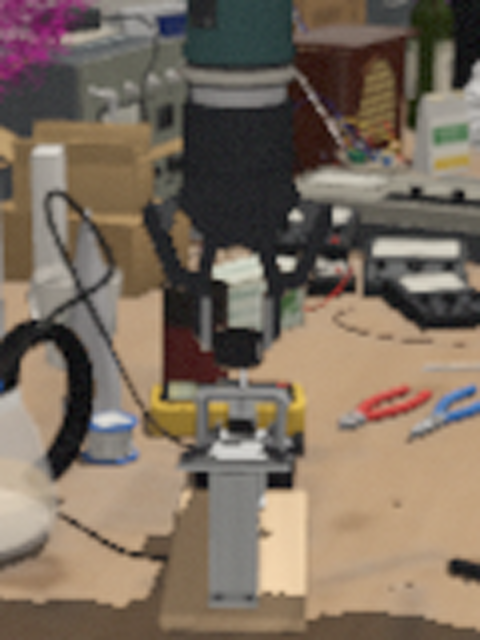

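Run:
```python
from h import *
np.set_printoptions(precision=4,suppress=True)
from scipy.optimize import least_squares
im=dict(np.load('wrist4.npz'))
save(im,'w4c.png',(195,130,325,340),3.7)
C=np.array([[0,-.04,0],[0,.04,0],[.075,-.04,0],[.075,.04,0],[.015,-.034,.008],[.015,.034,.008]])
px=np.array([[306,217],[468,217],[317.5,341],[461,342.5],[317,249],[460,249]])/1.5-.3
f=lambda p:(fproj(im,np.array([p[0],p[1],.13])+C@chuteR(p[2]).T)-px).ravel()
r=least_squares(f,[.5179,.015,-1.322]);print(r.x,np.degrees(r.x[2]));print(r.fun.reshape(-1,2))
O=np.array([r.x[0],r.x[1],.13]);R=chuteR(r.x[2]);print('mouth',O+R@[.05,0,0])
p,_=tool();print('tcp in chute',(p-O)@R)
vv,uu=np.mgrid[0:384,0:512]
L=(fcloud(im,(uu>200)&(uu<315)&(vv>140)&(vv<225))-O)@R
b=(abs(L[:,1])<.014)&(L[:,0]<.06)&(L[:,0]>0);print(np.median(L[b,2]),np.polyfit(L[b,0],L[b,2],1))
```

```text
[ 0.5176  0.0195 -1.3235] -75.82926132243281
[[-0.4713 -0.4753]
 [ 1.8733 -0.9769]
 [ 0.0991  0.1709]
 [-1.378  -1.3489]
 [ 0.3242  1.4092]
 [-0.6227  0.9533]]
mouth [ 0.5295 -0.0275  0.1179]
tcp in chute [ 0.0316 -0.0016  0.0801]
0.00017067939910439523 [-0.4177  0.018 ]
```

View pics/w4c.png

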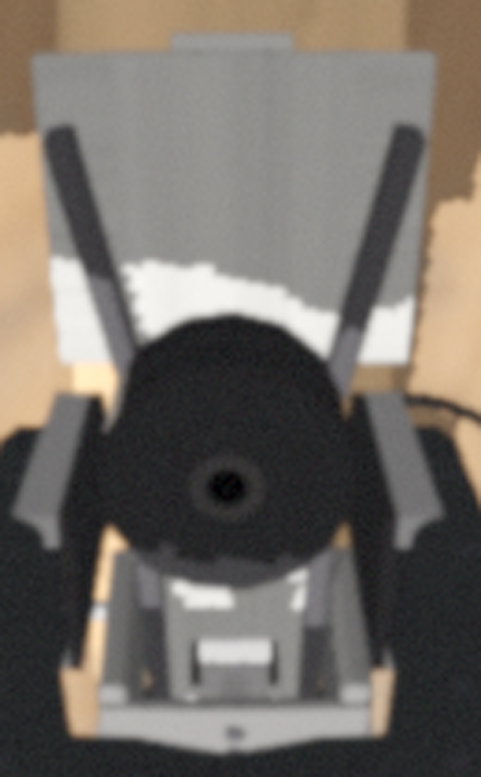

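Call:
arm_command(
  targets=[
    [[0.2,1,0,20,0],[0.2,0,0,25,0],[0.2,0,0,13,0],[0.2,0,0,6,0],[0.2,0,0,0,0],[0.2,0,0,0,0]],
  ],
)

```text
clock: 7.15
eef_pos: [0.5297, -0.0301, 0.1363]
tcp_rot: [-3.119, -0.376, -0.001]
wrist_force: [0.5, 1.1, 0.1]
opening: 0.0347
```

Call:
arm_command(
  targets=[
    [[0.2,0,0,1,0],[0.2,0,0,0,0],[0.2,0,0,0,0]],
  ],
)

```text
clock: 7.4
eef_pos: [0.5298, -0.0306, 0.1357]
tcp_rot: [3.119, 0.375, 0.002]
wrist_force: [-0.2, -0.6, -1.0]
opening: 0.0344
```

Call:
arm_command(
  targets=[
    [[0.2,0,0,1,0],[0.2,0,0,0,0],[0.2,0,0,0,0]],
  ],
)

```text
clock: 7.65
eef_pos: [0.5293, -0.0306, 0.1341]
tcp_rot: [3.119, 0.375, 0.0]
wrist_force: [-0.0, 0.6, -1.4]
opening: 0.0346
```

Call:
arm_command(
  targets=[
    [[0.2,0,0,1,0],[0.2,0,0,0,0],[0.2,0,0,0,0]],
  ],
)

```text
clock: 7.9
eef_pos: [0.5292, -0.0305, 0.1328]
tcp_rot: [-3.119, -0.375, 0.0]
wrist_force: [0.1, -0.4, -1.5]
opening: 0.0351
```

Run:
```python
from h import *
print(bot.get_state()['wrist_force'],bot.get_state()['eef_pos'])
t=bot.get_image('side');save(t,'side5c.png',(225,110,295,190),8)
```

```text
[ 0.11526613 -0.4354869  -1.5190788 ] [ 0.52923997 -0.0305175   0.1328217 ]
```

View pics/side5c.png

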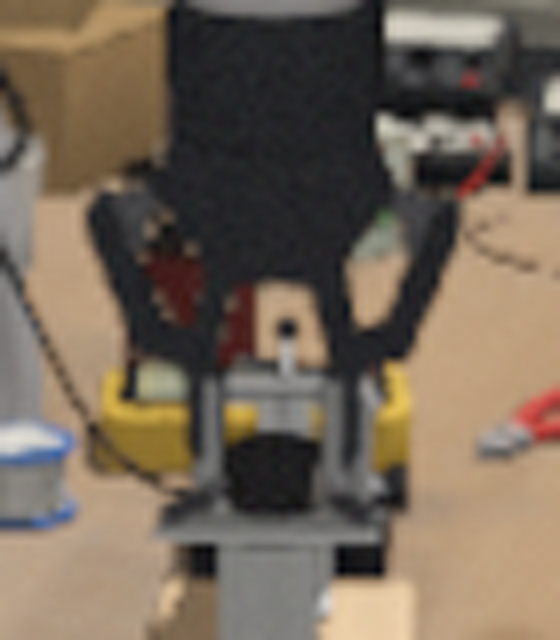

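Call:
arm_command(
  targets=[
    [[0.2,0,0,0.7,0],[0.2,0,0,0,0],[0.2,0,0,0,0]],
  ],
)

```text
clock: 8.2
eef_pos: [0.5294, -0.0306, 0.1323]
tcp_rot: [3.119, 0.375, 0.0]
wrist_force: [0.4, -0.6, 0.1]
opening: 0.0347
```

Call:
arm_command(
  targets=[
    [[0.2,0,0,0.7,0],[0.2,0,0,0,0],[0.2,0,0,0,0]],
  ],
)

```text
clock: 8.45
eef_pos: [0.5295, -0.0309, 0.1318]
tcp_rot: [3.119, 0.374, 0.0]
wrist_force: [-0.7, -2.3, 4.1]
opening: 0.0344
```

Call:
arm_command(
  targets=[
    [[0.45,0,0,0,0],[0.45,0,0,0,0],[0.5,0,0,0,0],[0.6,0,0,0,0],[0.7,0,0,0,0],[0.7,0,0,-5,0],[0.7,0,0,-20,0],[0.7,0,-10,-30,0],[0.7,0,-20,-30,0],[0.7,0,-20,-10,0],[0.7,0,0,0,0],[0.7,0,0,0,0],[0.7,0,0,0,0]],
  ],
)

```text
clock: 9.53
eef_pos: [0.5172, 0.0173, 0.2262]
tcp_rot: [3.119, 0.374, -0.001]
wrist_force: [0.9, -0.1, -0.9]
opening: 0.0594
```

Run:
```python
from h import *
p,R=tool();print(p,yawof(R),R[:,2],bot.get_state()['wrist_force'])
im=bot.get_image('wrist');save(im,'w6.png',s=1.5);np.savez('w6.npz',**im)
t=bot.get_image('side');save(t,'side6c.png',(225,130,295,190),8)
```

```text
[0.51721405 0.01731882 0.22622296] 13.684106543754757 [-5.89942396e-04 -7.60118622e-04 -9.99999537e-01] [ 0.86883699 -0.14433747 -0.8873951 ]
```

View pics/w6.png

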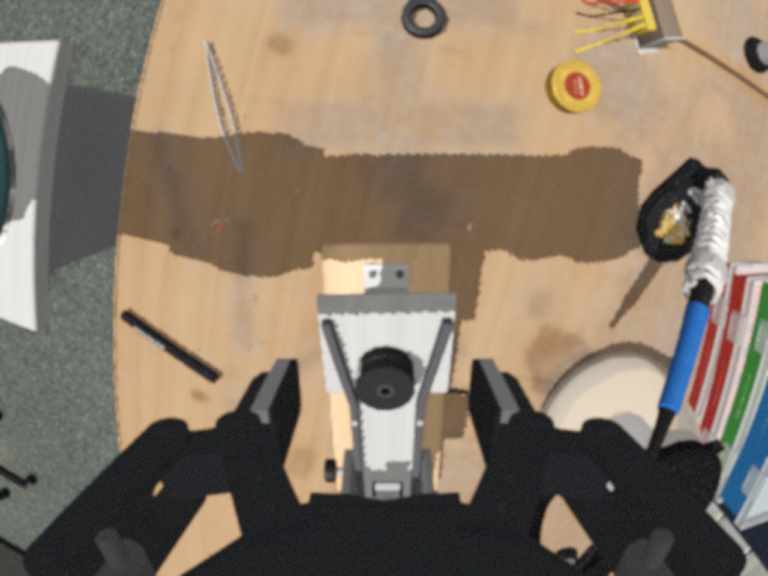

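View pics/side6c.png

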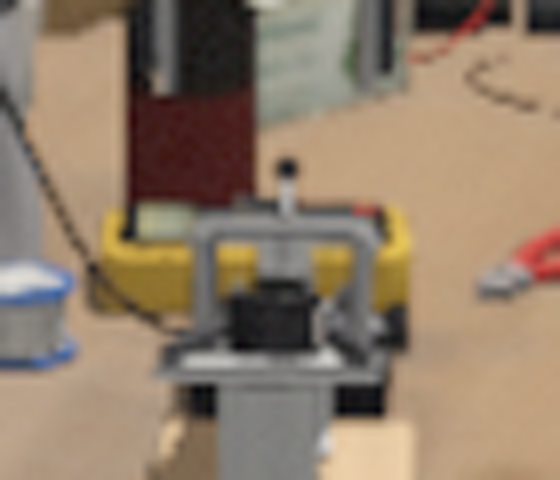

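Run:
```python
from h import *
np.set_printoptions(precision=4,suppress=True)
im=dict(np.load('w6.npz'))
save(im,'w6c.png',(205,185,315,335),5)
yaw=np.radians(-76.1);R=chuteR(yaw);O=np.array([.5175,.0185,.13])
vv,uu=np.mgrid[0:384,0:512]
L=(fcloud(im,(uu>205)&(uu<315)&(vv>190)&(vv<333))-O)@R
for a in np.arange(-.01,.16,.01):
    b=(abs(L[:,1])<.05)&(L[:,0]>a)&(L[:,0]<a+.01)&(abs(L[:,2])<.004)
    r=(abs(L[:,1])<.04)&(L[:,0]>a)&(L[:,0]<a+.01)&(abs(L[:,2]-.008)<.0025)
    rp=L[r,1];
    if b.sum()>5: print(round(a,2),b.sum(),np.median(L[b,2]),'y ext',L[b,1].min(),L[b,1].max(),'rails',np.median(rp[rp<0]),np.median(rp[rp>0]))
c=(abs(L[:,2]-.022)<.003)&(L[:,0]<.11)&(L[:,0]>.01);q=L[c];print('core top',len(q),q.min(0),q.max(0),(q.min(0)+q.max(0))/2,np.polyfit(q[:,0],q[:,2],1))
h=(L[:,2]>.036)&(L[:,2]<.046);print('head',np.percentile(L[h,0],[1,5,50]) if h.sum() else 0)
```

```text
-0.01 19 -0.0010944092565356373 y ext -0.023183509490756607 0.03811701668193787 rails nan nan
0.0 1028 -0.00030106675133246175 y ext -0.039834964758018884 0.03951297029348656 rails nan nan
0.01 836 -0.00013082152650012305 y ext -0.03991756082737339 0.03978759388011621 rails -0.034163793158560815 0.0338324439760897
0.02 652 -0.00011033876737057775 y ext -0.039974403350913554 0.039513326955163026 rails -0.032510611204189285 0.032099193658673156
0.03 624 -4.077347562988593e-05 y ext -0.0400972926403586 0.03988486211103292 rails -0.028131559153949152 0.028042444415191575
0.04 310 -0.0003627679440749347 y ext -0.040058034975125535 0.03994761313573589 rails -0.027611897127920976 0.027536130764054548
0.05 248 -0.0003656452977060041 y ext -0.040263934450093124 0.040052301252785714 rails -0.026407194649542602 0.02650435569480685
0.06 214 -9.143355842575009e-05 y ext -0.040035061920240214 0.039662387407900165 rails -0.02465727895099195 0.024369260822643832
0.07 90 -0.0002807434764657351 y ext -0.04044352492434408 0.0402090607210262 rails -0.022645772865294667 0.022657078007052793
0.08 69 -0.00
[... 509 characters left out ...]
 -0.00020573489181635281 y ext -0.01915694615401648 0.019280036179026506 rails -0.021317574586783034 0.022051360559609684
0.13 197 -0.0002889761849170993 y ext -0.018739082744431312 0.019625200368997033 rails -0.02152330691167941 0.02165003352458464
0.14 256 -0.00023068038555034922 y ext -0.03312548881202772 0.034248734919166884 rails -0.026724383607659837 0.027190813924312225
0.15 223 -9.569064272311602e-05 y ext -0.04858067303153885 0.026588530074254296 rails -0.022561838878698788 0.022406553423606396
core top 961 [ 0.0332 -0.0183  0.019 ] [0.07   0.0164 0.0236] [ 0.0516 -0.0009  0.0213] [0.0132 0.021 ]
head 0
  return _methods._mean(a, axis=axis, dtype=dtype,
  ret = ret.dtype.type(ret / rcount)
```

View pics/w6c.png

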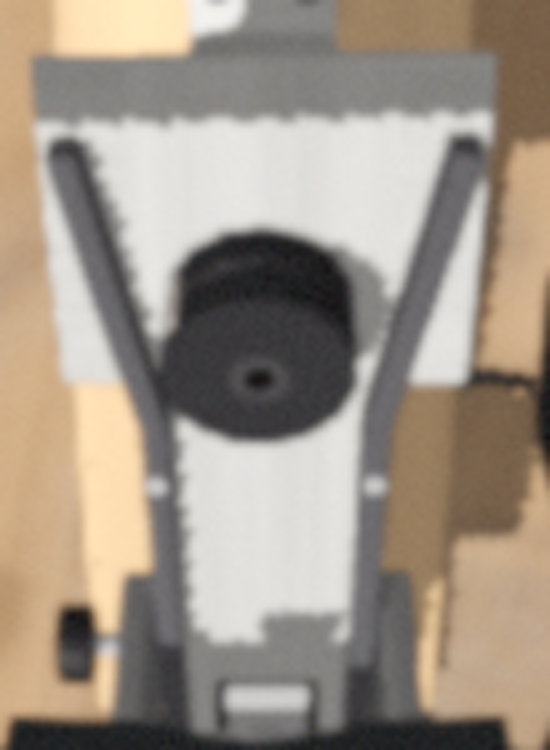

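```bash
cat >> h.py <<'E'
CO=np.array([.5175,.0185,.13]);CR=chuteR(np.radians(-76.1))
E
python3 - <<'E'
from h import *
np.set_printoptions(precision=4,suppress=True)
p,R=tool();T=CO+CR@[.0165,0,.0075];print(p,T,(p-CO)@CR,R.T@(T-p)*1000)
E
```

```text
[0.5171 0.0169 0.2257] [0.5218 0.0012 0.1333] [-0.0218 -0.0008  0.0932] [ 1.0074 16.4065 92.3773]
```

Shut the gripper up high, then come down behind the core.

Call:
arm_command(
  targets=[
    [[0,1,10,0,0],[0,0,4,10,0],[0,0,2.4,20,0],[0,0,0,20,0],[0,0,0,10,0],[0,0,0,0,0],[0,0,0,0,0],[0,0,0,10,0],[0,0,0,10,0],[0,0,0,6,0],[0,0,0,0,0],[0,0,0,0,0]],
  ],
)

```text
clock: 10.63
eef_pos: [0.5221, 0.0025, 0.1402]
tcp_rot: [-3.119, -0.375, 0.001]
wrist_force: [-0.3, 0.3, 0.3]
opening: -0.0001
```

Run:
```python
from h import *
np.set_printoptions(precision=4,suppress=True)
p,R=tool();s=bot.get_state();print(p,(p-CO)@CR,s['wrist_force'],s['opening'],yawof(R))
im=bot.get_image('wrist');save(im,'w7.png',s=1.5);np.savez('w7.npz',**im)
t=bot.get_image('side');save(t,'side7c.png',(225,110,295,190),7)
```

```text
[0.5221 0.0025 0.1402] [0.0137 0.0006 0.0139] [-0.2971  0.313   0.3069] -6.303767594494563e-05 13.718904455306285
```

View pics/w7.png

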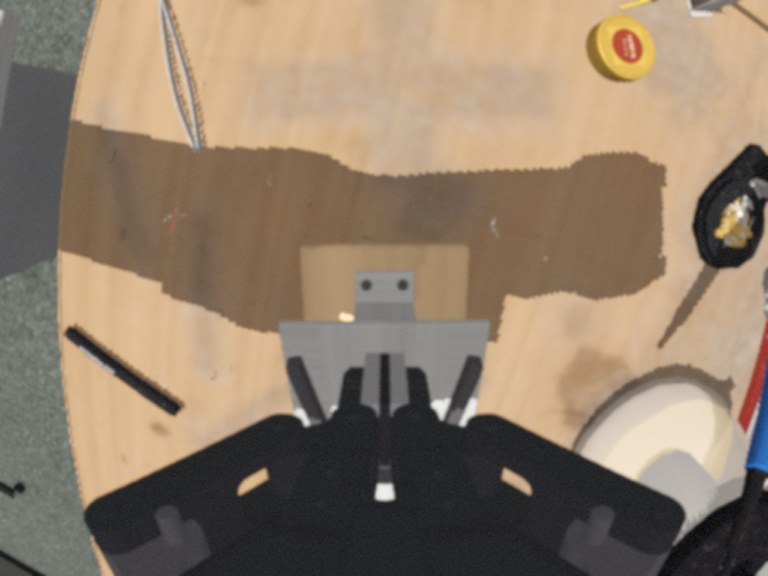

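View pics/side7c.png

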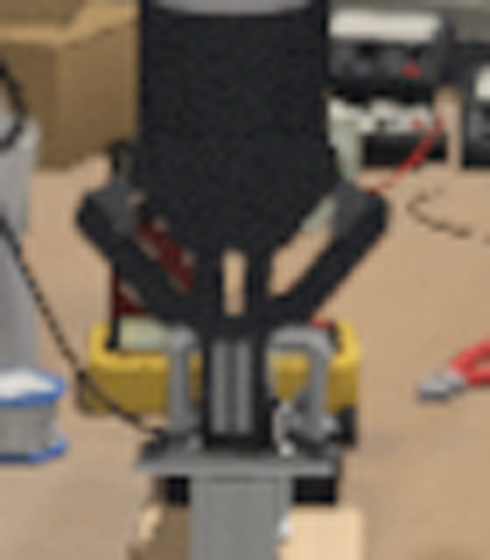

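Call:
arm_command(
  targets=[
    [[0,-0.6,0,4,0],[0,0,0,2.6,0],[0,0,1.94,0.48,0],[0,0,1.94,0.48,0],[0,0,1.94,0.48,0],[0,0,1.94,0.48,0],[0,0,1.94,0.48,0],[0,0,2.91,0.73,0],[0,0,2.91,0.73,0],[0,0,2.91,0.73,0],[0,0,2.91,0.73,0],[0,0,0,0,0]],
  ],
)

```text
clock: 11.73
eef_pos: [0.5269, -0.0194, 0.1284]
tcp_rot: [3.119, 0.373, -0.0]
wrist_force: [0.0, 0.4, -0.3]
opening: -0.0002
```

```bash
cat > st.py <<'E'
from h import *
np.set_printoptions(precision=4,suppress=True)
p,R=tool();s=bot.get_state();print('chute',(p-CO)@CR*1000,'F along x,y,z',CR.T@s['wrist_force'],yawof(R),s['clock'])
E
python3 st.py
python3 - <<'E'
from h import *
t=bot.get_image('top');save(t,'top8c.png',(265,135,395,205),6)
t=bot.get_image('wrist');save(t,'w8.png',s=1)
E
```

```text
chute [38.2899  0.0115  7.8953] F along x,y,z [-0.272   0.1002 -0.3753] 13.646347846868437 11.7333
```

View pics/top8c.png

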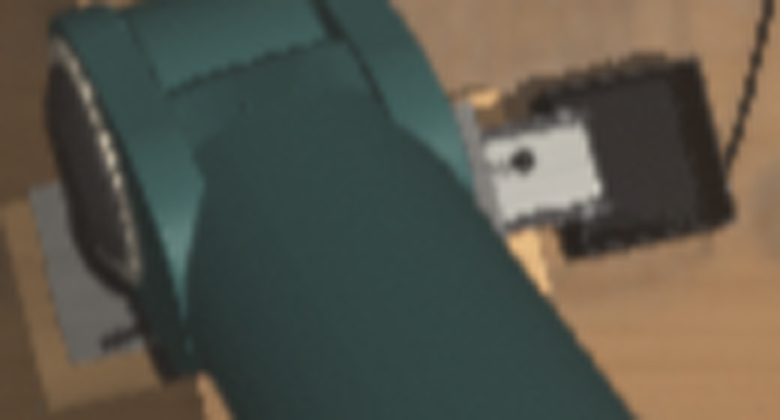

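View pics/w8.png

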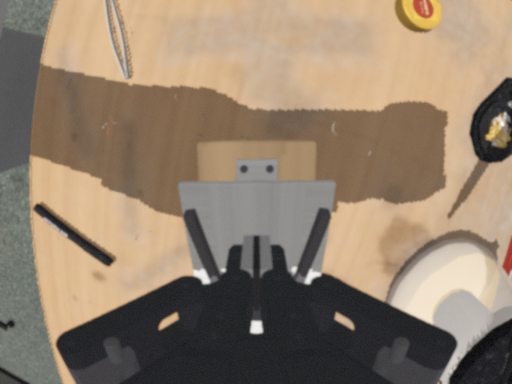

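Call:
arm_command(
  targets=[
    [[0,0,3.88,0.97,0],[0,0,3.88,0.97,0],[0,0,3.88,0.97,0],[0,0,3.88,0.97,0],[0,0,3.88,0.97,0],[0,0,3.88,0.97,0],[0,0,3.88,0.97,0],[0,0,3.88,0.97,0]],
  ],
)

```text
clock: 12.5
eef_pos: [0.5342, -0.0492, 0.1207]
tcp_rot: [3.119, 0.375, -0.0]
wrist_force: [0.7, 0.2, -0.3]
opening: 0.0
```

```bash
python3 st.py
python3 - <<'E'
from h import *
t=bot.get_image('side');save(t,'side9c.png',(225,110,295,190),7)
E
```

```text
chute [69.8719 -0.0307  7.8178] F along x,y,z [ 0.0944  0.7638 -0.2938] 13.696634169612102 12.5
```

View pics/side9c.png

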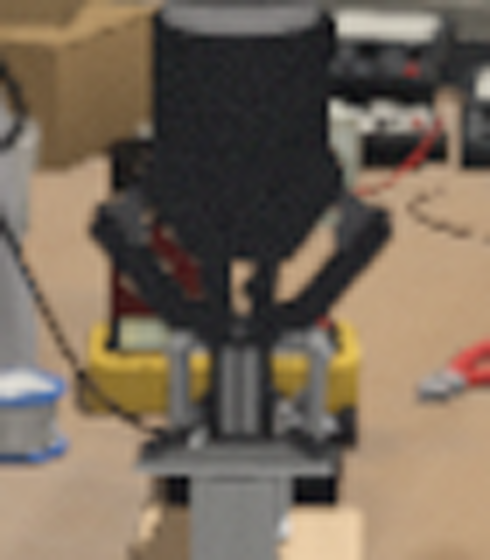

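Call:
arm_command(
  targets=[
    [[0,0,2.91,0.73,0],[0,0,2.91,0.73,0],[0,0,2.91,0.73,0],[0,0,2.91,0.73,0],[0,0,2.91,0.73,0],[0,0,2.91,0.73,0],[0,0,2.91,0.73,0],[0,0,0,0,0]],
  ],
)

```text
clock: 13.22
eef_pos: [0.5391, -0.0693, 0.1155]
tcp_rot: [3.119, 0.373, -0.0]
wrist_force: [0.2, 0.1, 0.2]
opening: -0.0
```

Call:
arm_command(
  targets=[
    [[0,0,1.94,0.48,0],[0,0,1.94,0.48,0],[0,0,1.94,0.48,0]],
  ],
)

```text
clock: 13.47
eef_pos: [0.5404, -0.0742, 0.1143]
tcp_rot: [-3.119, -0.375, 0.0]
wrist_force: [0.4, -0.2, -0.6]
opening: -0.0002
```

Call:
arm_command(
  targets=[
    [[0,0,1.94,0.48,0],[0,0,1.94,0.48,0],[0,0,1.94,0.48,0]],
  ],
)

```text
clock: 13.72
eef_pos: [0.5418, -0.08, 0.1128]
tcp_rot: [3.119, 0.375, -0.0]
wrist_force: [-0.2, 0.5, 0.7]
opening: -0.0001
```

```bash
python3 st.py
python3 - <<'E'
from h import *
t=bot.get_image('wrist');save(t,'w10.png',s=1.5)
# head from first wrist view, in the refined frame (that view was slightly in motion) and top view
vv,uu=np.mgrid[0:384,0:512]
for n,f in (('w1.npz',fcloud),('top0.npz',cloud)):
    im=dict(np.load(n)); L=(f(im,(uu>255)&(uu<370)&(vv>105)&(vv<330))-CO)@CR; h=(abs(L[:,2]-.041)<.004)&(abs(L[:,1])<.034)
    print(n,np.percentile(L[h,0],[1,3,50,97,99]),np.median(L[h,2]))
E
```

```text
chute [102.5573  -0.1064   7.839 ] F along x,y,z [-0.6632 -0.0614  0.5739] 13.706423581625351 13.7167
w1.npz [0.15107994 0.15359596 0.17170567 0.19504971 0.19656907] 0.04063910607247929
top0.npz [0.14991082 0.15404473 0.17466349 0.19692244 0.19788903] 0.042447682052864845
```

View pics/w10.png

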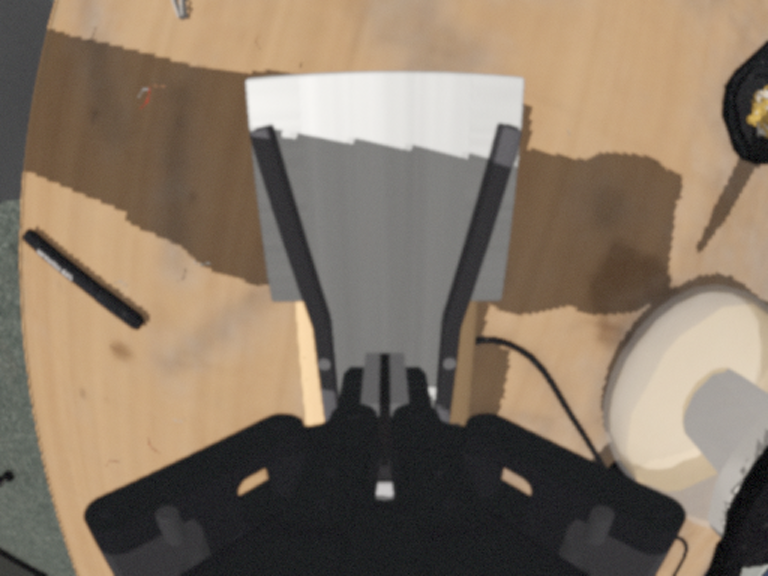

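Call:
arm_command(
  targets=[
    [[0,0,1.45,0.36,0],[0,0,1.45,0.36,0],[0,0,1.45,0.36,0]],
  ],
)

```text
clock: 14.02
eef_pos: [0.5428, -0.0841, 0.1117]
tcp_rot: [3.119, 0.375, -0.0]
wrist_force: [1.0, -0.8, -0.1]
opening: 0.0002
```

Call:
arm_command(
  targets=[
    [[0,0,1.45,0.36,0],[0,0,1.45,0.36,0]],
  ],
)

```text
clock: 14.18
eef_pos: [0.5434, -0.0865, 0.111]
tcp_rot: [-3.119, -0.375, 0.0]
wrist_force: [-0.5, 1.7, 1.7]
opening: -0.0001
```

Call:
arm_command(
  targets=[
    [[0,0,1.45,0.36,0],[0,0,1.45,0.36,0]],
  ],
)

```text
clock: 14.35
eef_pos: [0.5442, -0.0889, 0.1104]
tcp_rot: [-3.118, -0.376, -0.0]
wrist_force: [-0.7, 3.1, 1.1]
opening: -0.0003
```

Call:
arm_command(
  targets=[
    [[0,0,1.45,0.36,0],[0,0,1.45,0.36,0]],
  ],
)

```text
clock: 14.52
eef_pos: [0.5448, -0.0922, 0.1096]
tcp_rot: [-3.119, -0.376, -0.0]
wrist_force: [0.3, 2.0, 0.6]
opening: -0.0001
```

```bash
python3 st.py
```

```text
chute [115.5821  -0.0478   7.774 ] F along x,y,z [-1.9393  0.7203  0.176 ] 13.731676690312549 14.5167
```

Call:
arm_command(
  targets=[
    [[0,0,0.97,0.24,0],[0,0,0.97,0.24,0],[0,0,0.97,0.24,0]],
  ],
)

```text
clock: 14.77
eef_pos: [0.5455, -0.0953, 0.1088]
tcp_rot: [-3.119, -0.375, 0.0]
wrist_force: [0.5, 2.5, -0.1]
opening: 0.0001
```

Call:
arm_command(
  targets=[
    [[0,0,0.97,0.24,0],[0,0,0.97,0.24,0],[0,0,0,0,0]],
  ],
)

```text
clock: 15.02
eef_pos: [0.546, -0.0974, 0.1083]
tcp_rot: [3.119, 0.374, -0.0]
wrist_force: [-0.5, 1.8, 0.3]
opening: -0.0001
```

Call:
arm_command(
  targets=[
    [[0,0,0.97,0.24,0],[0,0,0.97,0.24,0],[0,0,0,0,0]],
  ],
)

```text
clock: 15.27
eef_pos: [0.5464, -0.0993, 0.1078]
tcp_rot: [3.119, 0.374, -0.0]
wrist_force: [-0.6, 2.6, 1.5]
opening: -0.0004
```

Call:
arm_command(
  targets=[
    [[0,0,0.97,0.24,0],[0,0,0,0,0],[0,0,0,0,0]],
  ],
)

```text
clock: 15.52
eef_pos: [0.5466, -0.1002, 0.1076]
tcp_rot: [3.119, 0.375, -0.0]
wrist_force: [0.2, 1.6, 0.3]
opening: 0.0
```

```bash
python3 st.py
```

```text
chute [124.0104  -0.2655   7.8355] F along x,y,z [-1.5727  0.5769 -0.1043] 13.696835522323585 15.5167
```

Call:
arm_command(
  targets=[
    [[0,0,0.97,0.24,0],[0,0,0,0,0],[0,0,0,0,0]],
  ],
)

```text
clock: 15.77
eef_pos: [0.5468, -0.1011, 0.1074]
tcp_rot: [3.119, 0.375, -0.0]
wrist_force: [0.1, 1.9, -0.1]
opening: 0.0002
```

Call:
arm_command(
  targets=[
    [[0,0,0.97,0.24,0],[0,0,0,0,0],[0,0,0,0,0]],
  ],
)

```text
clock: 16.02
eef_pos: [0.5471, -0.1018, 0.1072]
tcp_rot: [-3.119, -0.375, 0.0]
wrist_force: [-0.2, 1.5, 0.5]
opening: 0.0006
```

Call:
arm_command(
  targets=[
    [[0,0,0.97,0.24,0],[0,0,0,0,0],[0,0,0,0,0]],
  ],
)

```text
clock: 16.27
eef_pos: [0.5473, -0.1024, 0.107]
tcp_rot: [-3.119, -0.375, 0.0]
wrist_force: [-0.8, 3.5, 0.9]
opening: 0.0001
```

```bash
python3 st.py
```

```text
chute [126.3622  -0.0985   7.8234] F along x,y,z [-3.6746  0.0572  0.0292] 13.721836891106648 16.2667
```

Call:
arm_command(
  targets=[
    [[0,0,0.97,0.24,0],[0,0,0,0,0],[0,0,0,0,0],[0,0,0,0,0]],
  ],
)

```text
clock: 16.6
eef_pos: [0.5475, -0.1029, 0.1068]
tcp_rot: [-3.118, -0.376, 0.0]
wrist_force: [-1.4, 5.0, 2.6]
opening: -0.0002
```

```bash
python3 st.py
```

```text
chute [126.9689  -0.0149   7.7617] F along x,y,z [-5.6958 -0.1731  1.2361] 13.73954152359488 16.6
```

Call:
arm_command(
  targets=[
    [[0,0,0.49,0.12,0],[0,0,0,0,0],[0,0,0,0,0],[0,0,0,0,0]],
  ],
)

```text
clock: 16.93
eef_pos: [0.5476, -0.103, 0.1068]
tcp_rot: [-3.118, -0.376, 0.0]
wrist_force: [-1.9, 5.6, 3.4]
opening: 0.0001
```

```bash
python3 st.py
```

```text
chute [127.0818   0.0208   7.7624] F along x,y,z [-6.5388 -0.5364  1.8965] 13.755404230837344 16.9333
```

Call:
arm_command(
  targets=[
    [[0,0,0.97,0.24,0],[0,0,0,0,0],[0,0,0,0,0],[0,0,0,0,0]],
  ],
)

```text
clock: 17.27
eef_pos: [0.5479, -0.1035, 0.1066]
tcp_rot: [-3.117, -0.376, 0.0]
wrist_force: [-2.1, 6.6, 2.9]
opening: -0.0002
```

```bash
python3 st.py
```

```text
chute [127.6103   0.1683   7.7123] F along x,y,z [-7.4582 -0.4571  1.1721] 13.768118507511447 17.2667
```

Call:
arm_command(
  targets=[
    [[0,0,0.97,0.24,0],[0,0,0,0,0],[0,0,0,0,0],[0,0,0,0,0]],
  ],
)

```text
clock: 17.6
eef_pos: [0.5481, -0.1038, 0.1065]
tcp_rot: [-3.117, -0.377, -0.0]
wrist_force: [-1.8, 7.0, 5.2]
opening: 0.0002
```

```bash
python3 st.py
```

```text
chute [128.0187   0.2923   7.7053] F along x,y,z [-8.2806 -0.0181  3.2681] 13.79516840235616 17.6
```

Call:
arm_command(
  targets=[
    [[0,0,0.97,0.24,0],[0,0,0,0,0],[0,0,0,0,0],[0,0,0,0,0],[0,0,0,0,0]],
  ],
)

```text
clock: 18.02
eef_pos: [0.5483, -0.1042, 0.1064]
tcp_rot: [-3.116, -0.378, -0.0]
wrist_force: [-3.4, 9.7, 6.6]
opening: -0.0001
```

```bash
python3 st.py
```

```text
chute [128.4562   0.4383   7.7036] F along x,y,z [-11.5275  -0.9517   3.9785] 13.818807900533585 18.0167
```

Call:
arm_command(
  targets=[
    [[0,0,-0.97,-0.24,0],[0,0,-0.97,-0.24,0],[0,0,-0.97,-0.24,0],[0,0,-0.97,-0.24,0],[0,0,-1.94,-0.48,0],[0,0,-3.88,-0.97,0],[0,0,-5.8,-1.5,0],[0,0,-5.8,-5,0],[0,0,-5.8,-10,0],[0,0,-10,-25,0],[0,0,-20,-35,0],[0,0,-30,-25,0],[0,0,-20,-10,0],[0,0,0,0,0],[0,0,0,0,0],[0,0,0,0,0]],
  ],
)

```text
clock: 19.35
eef_pos: [0.5229, -0.0037, 0.22]
tcp_rot: [3.118, 0.374, -0.0]
wrist_force: [0.5, -0.9, 0.3]
opening: 0.0001
```

```bash
python3 st.py
python3 - <<'E'
from h import *
t=bot.get_image('wrist');save(t,'w11.png',s=1.5);np.savez('w11.npz',**t)
t=bot.get_image('side');save(t,'s11.png',(225,120,295,190),7)
t=bot.get_image('top');save(t,'t11.png',(265,135,395,205),6);save(t,'t11f.png')
E
```

```text
chute [ 0.3891 -0.1197 92.8149] F along x,y,z [0.934  0.2796 0.5422] 13.68644358025422 19.35
```

View pics/w11.png

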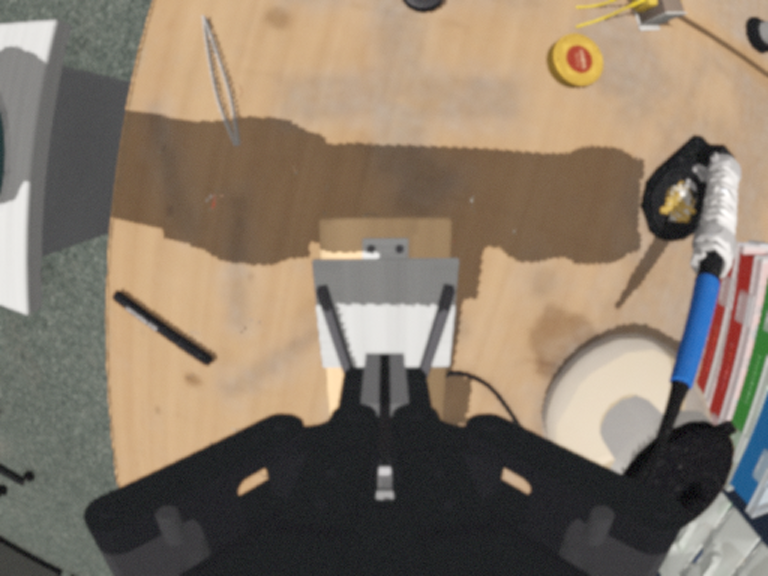

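View pics/s11.png

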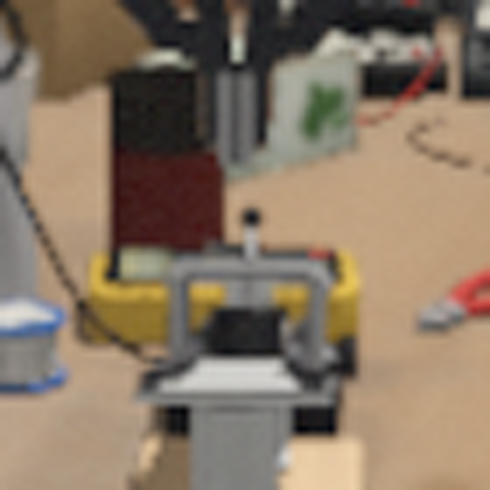

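View pics/t11.png

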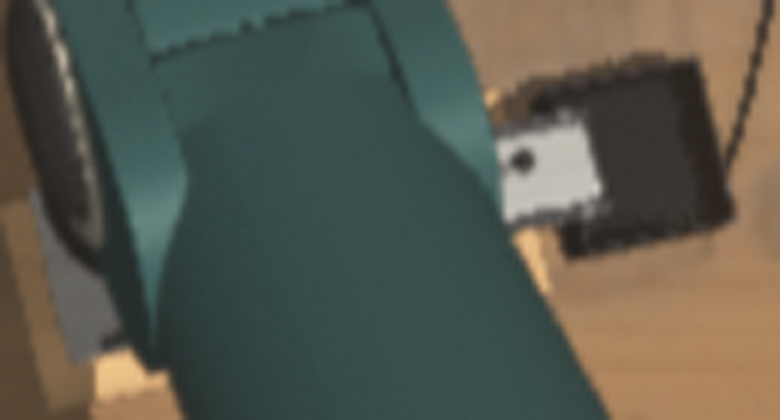

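Call:
arm_command(
  targets=[
    [[1,0,0,-30,0],[1,-20,10,-30,0],[1,-30,20,0,0],[1,-16,18,0,0],[1,0,0,0,0],[1,0,0,0,0],[1,0,0,0,0],[1,0,0,0,0]],
  ],
)

```text
clock: 20.17
eef_pos: [0.4707, -0.0645, 0.2795]
tcp_rot: [-3.118, -0.376, 0.0]
wrist_force: [0.5, 0.5, -1.0]
opening: 0.0854
```

```bash
python3 st.py
python3 - <<'E'
from h import *
np.set_printoptions(precision=4,suppress=True)
t=bot.get_image('wrist');save(t,'w12.png',(240,105,380,330),3.5);np.savez('w12.npz',**t)
vv,uu=np.mgrid[0:384,0:512]
L=(fcloud(t,(uu>240)&(uu<380)&(vv>105)&(vv<330))-CO)@CR
h=(abs(L[:,2]-.041)<.004)&(abs(L[:,1])<.034)&(L[:,0]<.25);print('head',np.percentile(L[h,0],[1,3,50,97,99]))
c=(abs(L[:,2]-.0215)<.0025)&(abs(L[:,1])<.016)&(L[:,0]>.1)&(L[:,0]<.2);print('core top',c.sum(),np.percentile(L[c,0],[0,2,5,50,100]),np.median(L[c,2]))
print(np.c_[L[c][np.argsort(L[c,0])[:12]]])
E
```

```text
chute [ 31.0747 -65.3955 161.8118] F along x,y,z [-0.0889  0.5706 -1.0396] 13.770174905775566 20.1667
head [0.1514 0.1536 0.1724 0.1955 0.1969]
core top 441 [0.1345 0.1356 0.1368 0.1495 0.1667] 0.02194551780172935
[[ 0.1345 -0.0015  0.0221]
 [ 0.1348 -0.0002  0.0217]
 [ 0.1353 -0.0004  0.0229]
 [ 0.1353 -0.0045  0.0191]
 [ 0.1353 -0.007   0.0208]
 [ 0.1354 -0.0009  0.0191]
 [ 0.1354 -0.0035  0.0209]
 [ 0.1354  0.0014  0.0192]
 [ 0.1356  0.0021  0.0225]
 [ 0.1356 -0.0023  0.0206]
 [ 0.1357  0.0024  0.0207]
 [ 0.1358  0.0044  0.0224]]
```

View pics/w12.png

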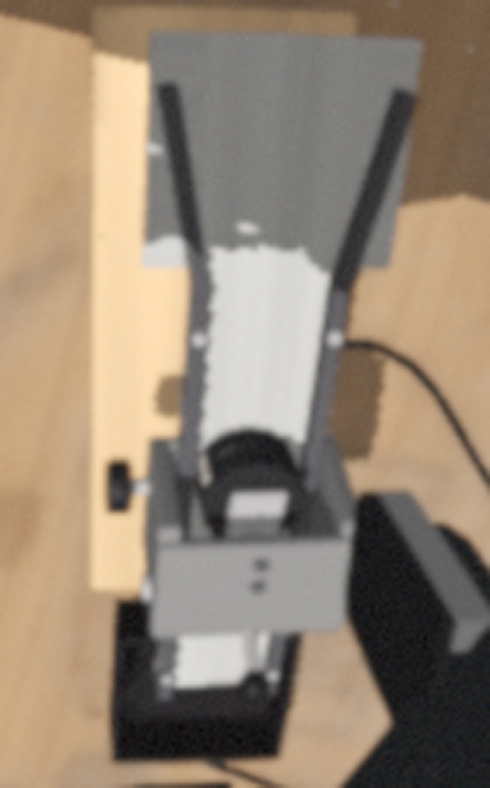

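Run:
```python
from h import *
print(bot.get_state()['clock'],bot.close_job())
```

```text
the job is handed in; nothing more can be done
20.2167 None
```

I put the pot core in the chute mouth, pushed it down under the hold-down leaf and against the sprung stop, then backed the arm off. I handed the job in at 20.2 s of the allowed 53 s; no verdict came back.

- **Picking and placing:** I took the closed dark puck, not the ring or the pink look-alike. I gripped it at 25 N and set it down in the mouth with about 4 N of contact. A wrist picture showed it flat and centred to within about 1 mm.
- **Feeling for the stop:** The push took about 2 to 3 N under the leaf. Over the last 2 to 2.5 mm the force climbed at about 3.4 N per mm, close to the stop's 3.2 N per mm. I ended the push at 11.5 N, which after the leaf's friction is about 2.5 to 3 mm of stop travel, under the 4 mm limit.
- **Last checks:** The last wrist picture shows the core flat under the leaf with its rear sticking out of the head. The gripper is open and clear of everything. The ring, tweezers and other things in the wrist views did not appear disturbed, but I did not measure them again.
- **What disagreed:** From the pictures I put the core's centre at about 154 mm down the slope, while the pusher's position suggests about 155.5 mm. The head's front edge (about 149 mm) also puts first contact at about 156 mm, so by the pictures alone the core might sit just short of the stop. These differences are about the 2 mm camera calibration, so I relied on the force readings. I could not read directly how far in the stop stayed once I let go.

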